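Ease a weighted press ram down off its ratchet

ROBOT

A 6-joint arm with a two-finger parallel gripper is mounted at the origin on the work surface. World frame = base frame: x ahead of the robot, y to its left, z up, the work surface at z = 0. Lengths are in m, angles in degrees, forces in N, time in s.
With the tool pointing down it reaches from about 0.375 to 0.9 m from the base axis. Payload 3.1 kg.
Tool frame: the origin (TCP) lies midway between the tips of the shut fingers; the grasp point (between the pads) lies 19 mm behind it; z points along the fingers, y is the line along which they close (so a half turn about z gives the same grasp; the last joint's range is limited). The gripper opens to 87 mm and grips with 3 to 60 N. Pads are 19 mm wide; open, the fingers measure 117 mm over their backs; the gripper's body (75 mm by 190 mm) begins 51 mm behind the grasp point.
Start: joints at [58.241, 30.224, 82.088, -0, 67.689, -10.227], TCP at [0.229, 0.581, 0.223] pointing down, gripper open.
Joint ranges: [-176.69, 176.69], [-43.24, 126.21], [12.49, 139.97], [-82, 262], [0, 151.66], [-163.58, 163.58]. Speed limits (degrees/s): [159.86, 159.86, 180, 180, 180, 180].

INTERFACE

Orientations are given as a 3x3 rotation matrix whose columns are the frame's x, y, z axes.
In Python, from rig import read_state, capture, camera_info, hand_in gives the robot as it stands.
- The arm moves only by the tool drive_tool, never from a script. Its argument "motion" is a list of rows, each a list of 2 entries, a list of its own where there are three numbers: the shift along the tool's x, y, z in mm, then the turn, a rotation vector about the tool's x, y, z in rad. A call has 1 to 5 rows; each row shifts and turns the commanded pose from where the row before left it, along the tool's axes as they then stand; what a row does not reach is not made up. A row lasts 1/10 s, in which the tool goes at most 50 mm and 8.59 degrees, less where a joint would pass 70% of its speed; a pose out of reach is approached as far as the arm can. A call is refused whole if a number of a shift passes 50 or a number of a turn 0.15, either way. A call with a gripper value outside its range is refused whole. "gripper" is the opening, from 0 (shut) to 1 (fully open), set as the call begins (left out, the last holds). The fingers move at their own pace and stop on an object; the grip force is fixed at half the most. Time passes only in rows, so rows that do not move let the fingers close. It gives the time, the measured TCP pose, the force, the opening and the grip force at its end, in the units of the state.
- read_state(): the state, without advancing time (a new reading comes with each control period).
- capture(name): name is "side" or "top"; returns the picture (420x560x3 uint8, red, green, blue); there is no depth.
- camera_info(name): a dict with "fovy" (degrees; the focal length in pixels is half the picture's height over the tangent of half this angle, whatever the lens; pixels are square), "cx", "cy" (the principal point, pixels), "k1" (the pictures are not rectified: a ray, as slopes to the right and down, at radius r is drawn at 1 + k1 r^2 times it, then the intrinsics apply), "xyz" and "orientation" of the camera in the world. Camera axes: x right, y down, z forward; pixel columns grow to the right and rows downward; lengths in m; the calibration is good to about 2 mm. A picture is of the moment at which its call begins. camera_info takes no time and is no camera call.
- hand_in(): hands the job in; it is judged then, once.
The state is a dict: "time_s": time; "joint_positions": joint angles; "qvel": joint speeds; "tau": joint torques, N m; "position": TCP position; "tcp_rot": TCP orientation; "force": force on the tool from outside, world axes, zero at the start; "moment": the same for the moment, N m; "opening": opening from 0.0 (shut) to 1.0 (fully open); "grasp_force": force on a finger pad.
Only numpy, scipy, OpenCV 4.12 (cv2) and the standard library are available. Lean on these libraries where they do the work, as an engineer would, in place of code of your own. Each camera call takes 0.05 s, during which the arm holds its last target. There are 200 camera calls.

TASK

The press's weighted ram is held up by its ratchet. Push the red trip lever fully down, take the crank by its black grip and lift it a little so that the pawl springs out of the ratchet, then let the crank down slowly, keeping hold of it, until the ram is resting gently on the round retainer in the lid, and only then let go. Do not let the crank run away, do not force the ram down onto the retainer, and leave the other things on the bench where they are.

Things in the scene. Friction and masses are not known exactly. Their poses are not given: they have to be found in the camera images.
- press: Green two-pillar hand press, fixed. Origin: centre of its underside on the bench; y along the crank shaft towards the crank, z up, x away from the grip. Base 220 x 300 x 30 mm; crosshead from x -40 to 75, y -125 to 125, z 190 to 275 mm; pillars 28 mm thick at x 0, y -100 and 100 mm. The ram's round weight (90 mm wide, over the origin) reaches z 365 mm at the start.
- shaft (a point): Point on the crank's axis of rotation (along the press's y axis), 230 mm above the bench, level with the middle of the grip along that axis.
- crank (a joint): Crank angle, rad: 0.02 to 0.07 at the start (on the ratchet); at 0 the lever stands 45 degrees above level towards the press's -x; grows as the lever goes down, level at 0.785; can be lifted to -0.3. The grip moves on a circle of 150 mm radius about the shaft; the ram sinks 30 mm per rad. With the pawl out the ram's weight pulls the grip down with some 6 to 10 N, unbraked.
- grip: Black plastic grip of the crank: a sleeve 24 mm in diameter and 90 mm long that turns freely on its pin, lying along the press's y axis. Origin: its middle. The crank's steel arm (16 mm thick) lies 63 mm from the origin on the press's side (-y); the outer end is free.
- trip (a joint): Red trip lever, rad: 0 at the start (pad sloping up), 0.55 fully down on its stop. Stays where it is left; takes some 6 to 10 N at the pad. It works the pawl through a spring: while the load is on the ratchet the pawl stays in even with the trip fully down.
- trip_pad (a point): Middle of the upper face of the red pad (32 mm along x, 30 mm along y) on the trip lever. The lever's pivot, 62 mm away on the pad's +x side (press axes), is parallel to the press's y axis, 292 mm above the bench. The pad lies 162 mm from the press's middle on its -y side, clear of the crosshead, and sinks about 34 mm to the stop.
- pawl (a joint): How far the brass pawl lags behind the trip lever against its spring, rad: 0 at the start; about 0.55 with the trip down and the pawl still held in the ratchet by the load; about 0 again when the pawl has sprung out. With the trip down it springs out once the crank is lifted by some 0.12 to 0.18 rad (about 25 mm at the grip), to about -0.11.
- ram: The steel ram with its round weight, about 2.8 to 4.4 kg, guided upright in the crosshead. Origin: centre of the underside of its round foot (56 mm diameter), which is the face that lands on the retainer.
- retainer: Round steel filter retainer, 100 mm diameter, 6 mm thick, loose in a shallow recess of the silver lid under the ram. Origin: centre of its underside. The lid's pedestal is adjustable: the ram has 20 to 38 mm to go. The resting ram loads it with 30 to 55 N; over 95 N dents the lid, which 10 N of push on the grip beyond the weight can cause.
- spare_a: Spare retainer plate lying on the bench, 100 mm diameter, 6 mm thick; origin centre of its underside. Leave alone.
- spare_b: Second spare retainer plate on the bench, same size; origin centre of its underside. Leave alone.
- spare_lid: Silver aluminium lid on the bench, 150 x 140 x 14 mm; origin centre of its underside. Leave alone.
- lid_handle: Black plastic lid handle on the bench, 146 mm long, 40 mm high; origin centre of its underside. Leave alone.
- peg: Steel locking peg standing on the bench, 12 mm diameter, 50 mm tall; origin centre of its underside. Leave alone.
- screwdriver: Screwdriver lying on the bench; origin under its middle. Leave alone.
- clip_tray: Blue open tray on the bench, 120 x 160 x 35 mm; origin centre of its underside. Leave alone.
Not all that is in view belongs to the job. Leave any orange look-alike of the retainer alone.

How it is judged:
By the outcome, as a careful person would: the job done as asked, in the order asked, and still so for the second after the job is handed in, with the robot touching nothing.
It also fails if it takes over 67 s, if anything falls off the work surface, if the arm or the gripper's body presses on something with over 40 N, if the wrist force passes 120 N, or if a joint passes its speed limit or range.

## Working session

There is one attempt and no reset: what is moved stays moved. The work goes in short steps, Python scripts to look and compute and a tool call to move; the robot and the scene stay as the last step left them, time stands still between calls to the robot, and variables do not carry over. Pictures are saved under pics/ and viewed, at most 10 in all, crops included, and the job is handed in when it is done.

Besides the shell and the picture viewer there is one more tool, called after "Call:" in YAML: its name, and indented under it one key for each argument. drive_tool: Moves the arm, as the interface text tells. Its arguments: {"type":"object","properties":{"motion":{"type":"array","items":{"type":"array"}},"gripper":{"type":"number"}},"required":["motion"]}

```bash
mkdir -p pics
python3 - <<'E'
from rig import *
import cv2
for n in("side","top"):
    cv2.imwrite(f"pics/{n}0.png",cv2.resize(capture(n),(800,600),interpolation=cv2.INTER_CUBIC)[:,:,::-1]); print(camera_info(n))
s=read_state();print({k:s[k] for k in("time_s","position","tcp_rot","force","opening")})
E
```

```text
{'fovy': 55.04932015459575, 'cx': 283.2048558922773, 'cy': 212.56390926316635, 'k1': -0.019419635207468255, 'xyz': array([-0.01248343, -0.63816659,  0.68889149]), 'orientation': array([[ 0.72876102, -0.31616475,  0.60741026],
       [-0.68445167, -0.36328494,  0.63209965],
       [ 0.02081537, -0.87639255, -0.4811474 ]])}
{'fovy': 43.564855802728566, 'cx': 283.18309379566756, 'cy': 208.9877662965753, 'k1': 0.00779522824555403, 'xyz': array([0.53946023, 0.01564384, 1.3596578 ]), 'orientation': array([[ 0.02470355, -0.99862306,  0.04627862],
       [-0.99945918, -0.0256763 , -0.02054426],
       [ 0.02170424, -0.04574608, -0.99871729]])}
{'time_s': 0.1, 'position': array([0.22899755, 0.58082785, 0.22164839]), 'tcp_rot': array([[-9.30224768e-01,  3.66988755e-01, -1.06555645e-03],
       [ 3.66990118e-01,  9.30223287e-01, -1.69981477e-03],
       [ 3.67392516e-04, -1.97225848e-03, -9.99997988e-01]]), 'force': array([-0.10558345,  0.58858666, -0.77607363]), 'opening': 1.0017511700506019}
```

View pics/side0.png

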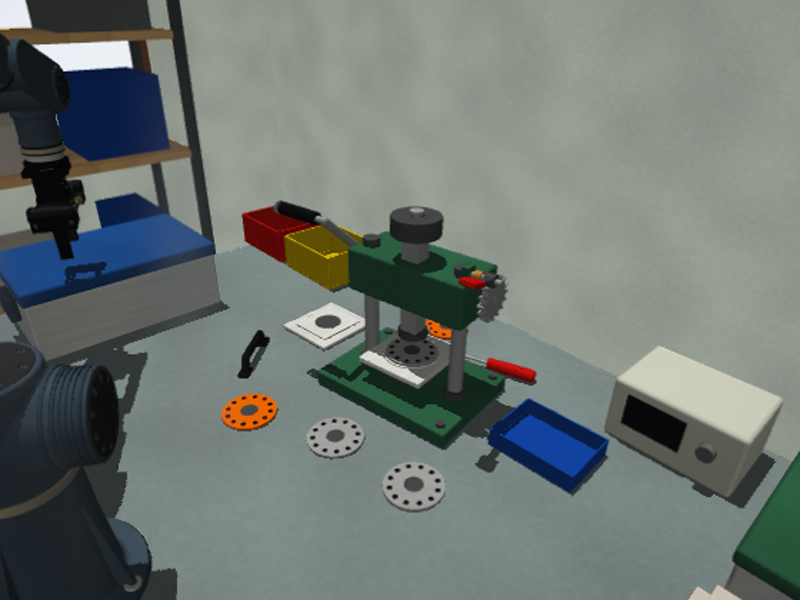

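View pics/top0.png

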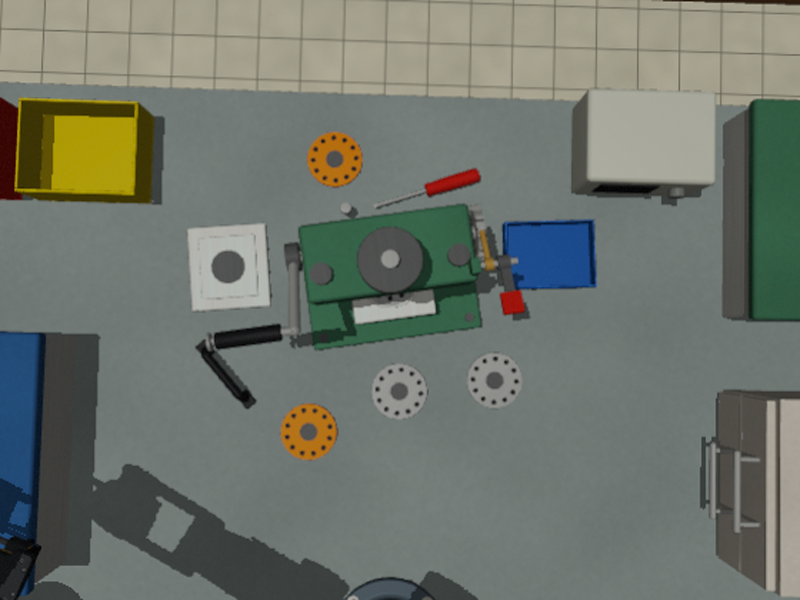

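```bash
cat > h.py <<'E'
import numpy as np, cv2
from rig import *
from scipy.optimize import least_squares
def proj(n,P):
    c=camera_info(n);f=210/np.tan(np.radians(c["fovy"])/2)
    p=c["orientation"].T@(np.asarray(P)-c["xyz"]);a=p[:2]/p[2];a=a*(1+c["k1"]*(a@a))
    return a*f+[c["cx"],c["cy"]]
def tri(us,ut):
    r=least_squares(lambda P:np.r_[proj("side",P)-us,proj("top",P)-ut],[.55,0,.2])
    return r.x.round(4),r.fun.round(1)
def crop(n,u,v,w,h,s):
    return cv2.resize(capture(n)[v:v+h,u:u+w],None,fx=s,fy=s,interpolation=cv2.INTER_CUBIC)[:,:,::-1]
E
python3 - <<'E'
from h import *
S=lambda *a:(np.array(a)+.5)/(800/560)-.5
for k,a,b in [("grip out",(279,206),(216,341)),("grip in",(320,220),(280,332)),("pad",(472,282),(512,303)),("weight",(417,211),(390,259))]:
    print(k,*tri(S(*a),S(*b)))
a=crop("side",185,130,80,60,5);b=crop("top",140,220,80,60,5)
c=crop("side",310,170,80,60,5);d=crop("top",320,165,80,60,5)
cv2.imwrite("pics/c.png",np.vstack([np.hstack([a,b]),np.hstack([c,d])]))
E
```

```text
grip out [0.5211 0.2507 0.333 ] [ 1.7  0.1 -0.7  1. ]
grip in [0.5393 0.1627 0.327 ] [-1.5 -0.1  0.7 -0.9]
pad [ 0.5862 -0.1568  0.3102] [-0.2  0.   0.1 -0.1]
weight [0.6386 0.0159 0.3609] [-0.2  0.   0.1 -0.1]
```

View pics/c.png

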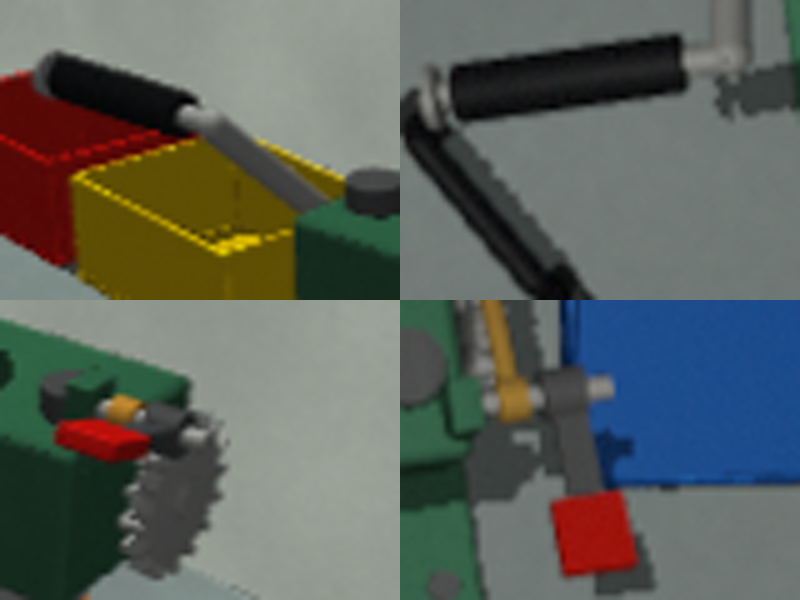

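Run:
```python
from h import *
for k,a,b in [("o",(196,144.8),(150.4,238.4)),("i",(223.6,153.2),(197,232.6)),("m",(209.8,149),(173.7,235.5)),("pad",(330.4,197.6),(358.8,211.4))]:
    print(k,*tri(a,b))
y=np.array([-np.sin(t:=np.radians(8)),np.cos(t)])
for t in (6,8,10):
    t=np.radians(t);y=np.array([-np.sin(t),np.cos(t)]);x=np.array([y[1],-y[0]])
    for n,p in (("grip",(.5305,.2067)),("pad",(.5862,-.1568))):
        d=np.array(p)-[.6386,.0159];print(n,(d@x).round(4),(d@y).round(4))
s=read_state();print(s["position"],s["joint_positions"],s["time_s"])
```

```text
o [0.5221 0.252  0.3305] [ 1.   0.1 -0.4  0.6]
i [0.5382 0.1604 0.3296] [-1.2 -0.   0.6 -0.7]
m [0.5304 0.2062 0.3298] [-0.3 -0.   0.1 -0.2]
pad [ 0.587  -0.1575  0.3095] [ 0.2 -0.  -0.1  0.1]
grip -0.0876 0.2011
pad -0.0702 -0.1663
grip -0.0805 0.204
pad -0.0759 -0.1637
grip -0.0733 0.2067
pad -0.0816 -0.161
[0.22924153 0.58118644 0.22219714] [ 5.82406578e+01  3.02447322e+01  8.21098779e+01 -1.50015835e-03
  6.76854334e+01 -1.02282630e+01] 0.3
```

Call:
drive_tool:
  motion:
    - [[0,0,-40],[0,0,0.147]]
    - [[0,0,-40],[0,0,0.147]]
    - [[0,0,-40],[0,0,0.147]]
    - [[0,0,-40],[0,0,0.147]]
    - [[0,0,-40],[0,0,0.147]]
  gripper: 0

```text
time_s: 0.8
position: [0.2291, 0.5811, 0.4242]
tcp_rot: [[-0.438, 0.899, -0.0], [0.899, 0.438, -0.0], [0.0, -0.0, -1.0]]
force: [-0.0, 0.2, -0.3]
opening: 0.631
grasp_force: 0.0
```

Call:
drive_tool:
  motion:
    - [[0,0,0],[0,0,0.147]]
    - [[0,0,0],[0,0,0.147]]
    - [[0,0,0],[0,0,0]]

```text
time_s: 1.1
position: [0.2293, 0.5812, 0.4228]
tcp_rot: [[-0.165, 0.986, 0.0], [0.986, 0.165, 0.0], [0.0, 0.0, -1.0]]
force: [-0.5, -0.1, 0.4]
opening: 0.356
grasp_force: 0.0
```

Call:
drive_tool:
  motion:
    - [[-46,13.6,0],[0,0,0]]
    - [[-46,13.6,0],[0,0,0]]
    - [[-46,13.6,0],[0,0,0]]
    - [[-46,13.6,0],[0,0,0]]
    - [[-46,13.6,0],[0,0,0]]

```text
time_s: 1.6
position: [0.3346, 0.364, 0.4222]
tcp_rot: [[-0.169, 0.986, -0.0], [0.986, 0.169, -0.0], [-0.0, -0.0, -1.0]]
force: [1.7, -0.5, 0.1]
opening: 0.015
grasp_force: 0.0
```

Call:
drive_tool:
  motion:
    - [[-46,13.6,0],[0,0,0]]
    - [[-46,13.6,0],[0,0,0]]
    - [[-46,13.6,0],[0,0,0]]
    - [[-46,13.6,0],[0,0,0]]
    - [[-46,13.6,0],[0,0,0]]

```text
time_s: 2.1
position: [0.4397, 0.1483, 0.4224]
tcp_rot: [[-0.169, 0.986, -0.0], [0.986, 0.169, 0.0], [0.0, -0.0, -1.0]]
force: [1.3, 0.1, 0.6]
opening: 0.005
grasp_force: 0.0
```

Call:
drive_tool:
  motion:
    - [[-46,13.6,0],[0,0,0]]
    - [[-46,13.6,0],[0,0,0]]
    - [[-46,13.6,0],[0,0,0]]
    - [[-46,13.6,0],[0,0,0]]
    - [[-46,13.6,0],[0,0,0]]

```text
time_s: 2.6
position: [0.5449, -0.0673, 0.4222]
tcp_rot: [[-0.168, 0.986, -0.0], [0.986, 0.168, 0.0], [0.001, -0.0, -1.0]]
force: [1.2, -0.1, -0.1]
opening: 0.007
grasp_force: 0.0
```

Call:
drive_tool:
  motion:
    - [[-40,9,0],[0,0,0]]
    - [[-40,9,0],[0,0,0]]
    - [[-17,9,0],[0,0,0]]
    - [[0,0,40],[0,0,0]]
    - [[0,0,40],[0,0,0]]

```text
time_s: 3.1
position: [0.5881, -0.158, 0.342]
tcp_rot: [[-0.167, 0.986, 0.003], [0.986, 0.167, -0.001], [-0.002, 0.002, -1.0]]
force: [-0.1, -0.5, -1.5]
opening: 0.001
grasp_force: 0.0
```

Call:
drive_tool:
  motion:
    - [[0,0,8],[0,0,0]]
    - [[0,0,8],[0,0,0]]
    - [[0,0,8],[0,0,0]]
    - [[0,0,5],[0,0,0]]
    - [[0,0,5],[0,0,0]]

```text
time_s: 3.6
position: [0.5875, -0.1571, 0.3111]
tcp_rot: [[-0.166, 0.986, 0.002], [0.986, 0.166, -0.002], [-0.003, 0.002, -1.0]]
force: [-3.3, 0.1, 7.6]
opening: 0.002
grasp_force: 3.1
```

Call:
drive_tool:
  motion:
    - [[0,0,5],[0,0,0]]
    - [[0,0,5],[0,0,0]]
    - [[0,0,5],[0,0,0]]
    - [[0,0,5],[0,0,0]]
    - [[0,0,5],[0,0,0]]

```text
time_s: 4.1
position: [0.5866, -0.1573, 0.2868]
tcp_rot: [[-0.166, 0.986, 0.001], [0.986, 0.166, -0.003], [-0.003, 0.0, -1.0]]
force: [-6.1, -0.1, 10.1]
opening: 0.004
grasp_force: 5.4
```

Call:
drive_tool:
  motion:
    - [[0,0,2],[0,0,0]]
    - [[0,0,2],[0,0,0]]
    - [[0,0,2],[0,0,0]]
    - [[0,0,1],[0,0,0]]

```text
time_s: 4.5
position: [0.5871, -0.1573, 0.284]
tcp_rot: [[-0.167, 0.986, 0.004], [0.986, 0.167, -0.004], [-0.005, 0.003, -1.0]]
force: [-11.1, 2.0, 28.3]
opening: 0.005
grasp_force: 14.9
```

Call:
drive_tool:
  motion:
    - [[0,0,1],[0,0,0]]
    - [[0,0,0],[0,0,0]]

```text
time_s: 4.7
position: [0.5871, -0.1574, 0.284]
tcp_rot: [[-0.167, 0.986, 0.005], [0.986, 0.167, -0.005], [-0.006, 0.004, -1.0]]
force: [-11.4, 2.6, 27.7]
opening: 0.008
grasp_force: 14.9
```

Run:
```python
from h import *
c=crop("side",300,165,80,60,5);d=crop("top",320,165,80,60,5)
cv2.imwrite("pics/d.png",np.hstack([c,d]))
```

```text
(no output)
```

View pics/d.png

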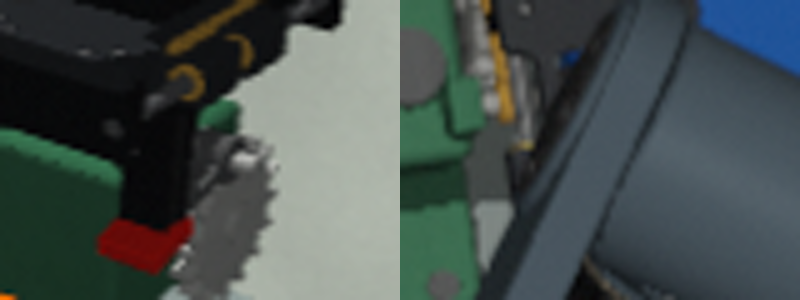

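Call:
drive_tool:
  motion:
    - [[0,0,-20],[0,0,0]]
    - [[0,0,-45],[0,0,0]]
    - [[0,0,-45],[0,0,0]]
    - [[0,0,-33],[0,0,0]]
    - [[40,0,0],[0,0,0]]

```text
time_s: 5.3
position: [0.5843, -0.1216, 0.4259]
tcp_rot: [[-0.161, 0.987, 0.015], [0.987, 0.161, -0.008], [-0.011, 0.014, -1.0]]
force: [1.1, 1.1, -0.3]
opening: 0.009
grasp_force: 0.0
```

Call:
drive_tool:
  motion:
    - [[46,0,0],[0,0,0]]
    - [[46,0,0],[0,0,0]]
    - [[46,0,0],[0,0,0]]
    - [[46,0,0],[0,0,0]]
    - [[46,0,0],[0,0,0]]
  gripper: 1

```text
time_s: 5.8
position: [0.5425, 0.1115, 0.4202]
tcp_rot: [[-0.166, 0.986, 0.004], [0.986, 0.166, 0.0], [-0.0, 0.004, -1.0]]
force: [0.3, 0.3, -0.5]
opening: 0.374
grasp_force: 0.0
```

Call:
drive_tool:
  motion:
    - [[46,3,0],[0,0,0]]
    - [[46,2,0],[0,0,0]]
    - [[10,0,0],[0,0,0]]
    - [[0,0,0],[0,0,0]]

```text
time_s: 6.2
position: [0.5304, 0.2128, 0.4196]
tcp_rot: [[-0.169, 0.986, 0.002], [0.986, 0.169, 0.0], [-0.0, 0.002, -1.0]]
force: [0.1, -1.6, 0.2]
opening: 0.74
grasp_force: 0.0
```

Run:
```python
from h import *
c=crop("side",310,165,80,60,5);d=crop("top",320,165,80,60,5)
a=crop("side",185,110,80,60,5);b=crop("top",140,200,80,60,5)
cv2.imwrite("pics/e.png",np.vstack([np.hstack([c,d]),np.hstack([a,b])]))
```

```text
(no output)
```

View pics/e.png

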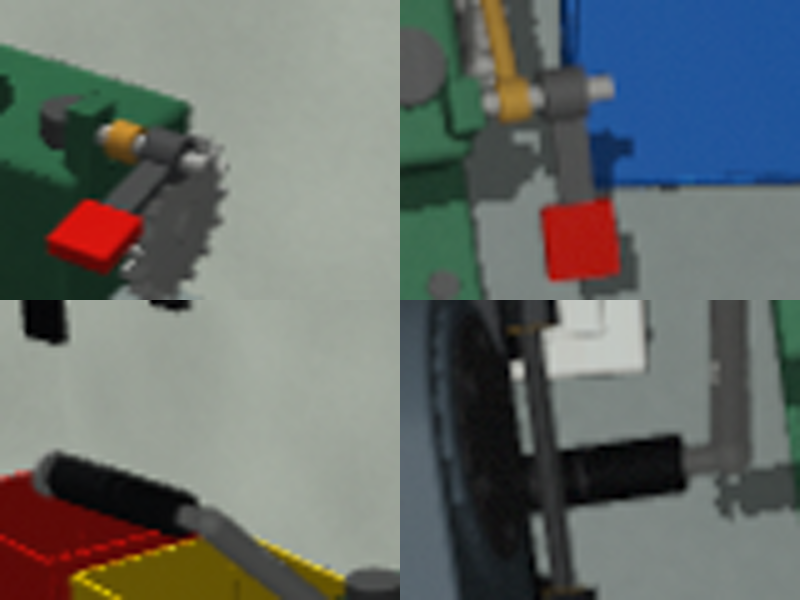

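Run:
```python
from h import *
print(tri((329,211.8),(356.4,213)))
```

```text
(array([ 0.5852, -0.1583,  0.2762]), array([ 0.1, -0. , -0.1,  0. ]))
```

Call:
drive_tool:
  motion:
    - [[0,0,30],[0,0,0]]
    - [[0,0,30],[0,0,0]]
    - [[0,0,30],[0,0,0]]
    - [[0,0,10],[0,0,0]]
    - [[0,0,8],[0,0,0]]
  gripper: 1

```text
time_s: 6.9
position: [0.5311, 0.2099, 0.31]
tcp_rot: [[-0.163, 0.987, -0.001], [0.987, 0.163, -0.0], [-0.0, -0.001, -1.0]]
force: [-0.2, 0.6, -0.4]
opening: 0.997
grasp_force: 0.0
```

Call:
drive_tool:
  motion:
    - [[0,0,0],[0,0,0]]
    - [[0,0,0],[0,0,0]]
    - [[0,0,0],[0,0,0]]
    - [[0,0,0],[0,0,0]]
    - [[0,0,0],[0,0,0]]
  gripper: 0

```text
time_s: 7.4
position: [0.5309, 0.2112, 0.3112]
tcp_rot: [[-0.165, 0.986, 0.001], [0.986, 0.165, 0.0], [0.0, 0.001, -1.0]]
force: [-0.6, 0.1, -0.5]
opening: 0.631
grasp_force: 0.0
```

Call:
drive_tool:
  motion:
    - [[0,0,0],[0,0,0]]
    - [[0,0,0],[0,0,0]]
    - [[0,0,0],[0,0,0]]
    - [[0,0,0],[0,0,0]]
    - [[0,0,0],[0,0,0]]

```text
time_s: 7.9
position: [0.5288, 0.2109, 0.3098]
tcp_rot: [[-0.165, 0.986, -0.005], [0.986, 0.165, -0.001], [0.0, -0.005, -1.0]]
force: [-4.2, -0.4, 0.2]
opening: 0.262
grasp_force: 29.8
```

Call:
drive_tool:
  motion:
    - [[0,3.8,-4.1],[0,0,0]]
    - [[0,3.9,-3.9],[0,0,0]]
    - [[0,4.1,-3.8],[0,0,0]]
    - [[0,4.3,-3.5],[0,0,0]]
    - [[0,4.4,-3.4],[0,0,0]]

```text
time_s: 8.4
position: [0.5474, 0.214, 0.327]
tcp_rot: [[-0.165, 0.986, -0.011], [0.986, 0.165, -0.002], [-0.0, -0.011, -1.0]]
force: [-6.8, -0.6, -4.9]
opening: 0.264
grasp_force: 30.1
```

Call:
drive_tool:
  motion:
    - [[0,0,0],[0,0,0]]
    - [[0,0,0],[0,0,0]]

```text
time_s: 8.6
position: [0.5477, 0.2141, 0.3272]
tcp_rot: [[-0.165, 0.986, -0.01], [0.986, 0.165, -0.002], [0.0, -0.01, -1.0]]
force: [-6.8, -1.5, -5.0]
opening: 0.263
grasp_force: 30.1
```

Run:
```python
from h import *
c=crop("side",310,165,80,60,5);d=crop("top",320,165,80,60,5)
cv2.imwrite("pics/f.png",np.hstack([c,d]))
```

```text
(no output)
```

View pics/f.png

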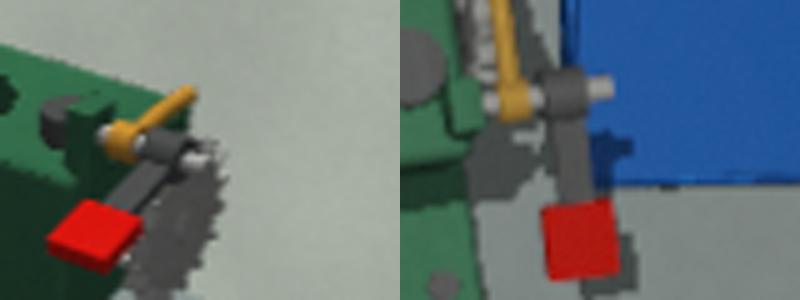

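The brass pawl now points up, at about (190,92) in the crop, so it is out of the ratchet. The tangential pull is about 8 N. I'm starting to let the crank down.

Call:
drive_tool:
  motion:
    - [[0,-3.7,3.0],[0,0,0]]
    - [[0,-3.6,3.1],[0,0,0]]
    - [[0,-3.5,3.2],[0,0,0]]
    - [[0,-3.4,3.3],[0,0,0]]
    - [[0,-3.3,3.5],[0,0,0]]

```text
time_s: 9.2
position: [0.5297, 0.2111, 0.3109]
tcp_rot: [[-0.165, 0.986, -0.011], [0.986, 0.165, -0.002], [0.0, -0.011, -1.0]]
force: [-8.5, -1.0, -4.6]
opening: 0.263
grasp_force: 30.1
```

Call:
drive_tool:
  motion:
    - [[0,-3.2,3.6],[0,0,0]]
    - [[0,-3.1,3.7],[0,0,0]]
    - [[0,-3.0,3.8],[0,0,0]]
    - [[0,-2.9,3.8],[0,0,0]]
    - [[0,-2.7,3.9],[0,0,0]]

```text
time_s: 9.7
position: [0.5144, 0.2086, 0.2919]
tcp_rot: [[-0.165, 0.986, -0.012], [0.986, 0.165, -0.002], [0.0, -0.012, -1.0]]
force: [-8.6, -0.7, -4.3]
opening: 0.266
grasp_force: 30.1
```

Call:
drive_tool:
  motion:
    - [[0,-2.8,4.0],[0,0,0]]
    - [[0,-2.7,4.1],[0,0,0]]
    - [[0,-2.6,4.2],[0,0,0]]
    - [[0,-2.4,4.3],[0,0,0]]
    - [[0,-2.2,4.3],[0,0,0]]

```text
time_s: 10.2
position: [0.5026, 0.2067, 0.2709]
tcp_rot: [[-0.165, 0.986, -0.01], [0.986, 0.165, -0.001], [0.0, -0.01, -1.0]]
force: [-5.2, 0.2, -6.0]
opening: 0.261
grasp_force: 30.2
```

Call:
drive_tool:
  motion:
    - [[0,-1.9,4.4],[0,0,0]]
    - [[0,-1.8,4.4],[0,0,0]]
    - [[0,-1.7,4.5],[0,0,0]]
    - [[0,-1.5,4.6],[0,0,0]]
    - [[0,-1.4,4.6],[0,0,0]]

```text
time_s: 10.7
position: [0.4943, 0.2053, 0.2483]
tcp_rot: [[-0.165, 0.986, -0.01], [0.986, 0.165, -0.001], [0.0, -0.01, -1.0]]
force: [-6.5, 0.4, -8.2]
opening: 0.263
grasp_force: 30.3
```

Run:
```python
from h import *
s=read_state();print(s["position"],s["force"])
cv2.imwrite("pics/g.png",crop("side",240,210,80,60,10))
```

```text
[0.49427517 0.20530653 0.24825768] [-6.5468255   0.37079412 -8.15365401]
```

View pics/g.png

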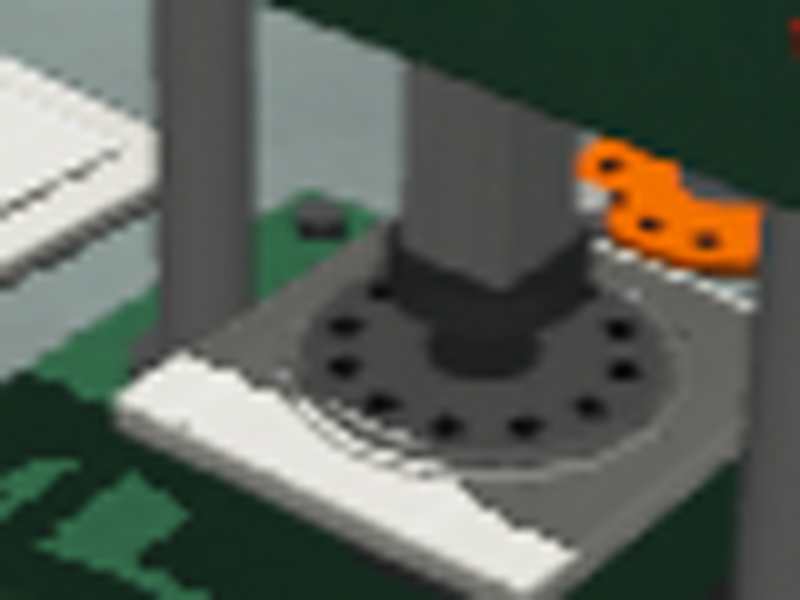

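Run:
```python
from h import *
a=np.linspace(0,2*np.pi,180)
def ell(r,z,c=(.6386,.0159)):
    q=np.array([proj("side",(c[0]+r*np.cos(t),c[1]+r*np.sin(t),z)) for t in a])
    q=(q-[240,210]+.5)*10-.5
    i=q[:,0].argmin();j=q[:,0].argmax()
    return z,q[i].round(),q[j].round(),q[:,1].max().round()
for z in (.06,.065,.07,.075,.08): print("ret",*ell(.05,z))
for z in (.08,.085,.09,.095,.1,.105): print("foot",*ell(.028,z))
```

```text
ret 0.06 [305. 421.] [668. 429.] 527.0
ret 0.065 [305. 406.] [668. 414.] 512.0
ret 0.07 [305. 391.] [669. 399.] 496.0
ret 0.075 [305. 375.] [670. 384.] 481.0
ret 0.08 [305. 360.] [671. 368.] 465.0
foot 0.08 [386. 358.] [591. 363.] 418.0
foot 0.085 [386. 343.] [591. 347.] 402.0
foot 0.09 [386. 327.] [592. 332.] 387.0
foot 0.095 [387. 312.] [593. 316.] 371.0
foot 0.1 [387. 296.] [593. 301.] 355.0
foot 0.105 [387. 281.] [594. 285.] 339.0
```

The retainer's top is at about z 0.080 and the foot at about 0.104, so roughly 24 mm remain. I can keep this pace for about 15 mm, then go slower.

Call:
drive_tool:
  motion:
    - [[0,-1.4,4.6],[0,0,0]]
    - [[0,-1.2,4.7],[0,0,0]]
    - [[0,-1.1,4.7],[0,0,0]]
    - [[0,-0.9,4.7],[0,0,0]]
    - [[0,-0.6,4.8],[0,0,0]]

```text
time_s: 11.25
position: [0.4897, 0.2046, 0.225]
tcp_rot: [[-0.165, 0.986, -0.009], [0.986, 0.165, -0.001], [0.001, -0.009, -1.0]]
force: [-5.5, -0.4, -9.1]
opening: 0.262
grasp_force: 30.3
```

Call:
drive_tool:
  motion:
    - [[0,-0.4,4.8],[0,0,0]]
    - [[0,-0.3,4.8],[0,0,0]]
    - [[0,-0.1,4.8],[0,0,0]]
    - [[0,0,4.8],[0,0,0]]
    - [[0,0.2,4.8],[0,0,0]]

```text
time_s: 11.75
position: [0.4889, 0.2044, 0.2009]
tcp_rot: [[-0.165, 0.986, -0.009], [0.986, 0.165, -0.001], [0.0, -0.009, -1.0]]
force: [-5.4, 0.1, -9.2]
opening: 0.261
grasp_force: 30.3
```

Call:
drive_tool:
  motion:
    - [[0,0.2,4.5],[0,0,0]]
    - [[0,0.4,4.5],[0,0,0]]
    - [[0,0.5,4.5],[0,0,0]]
    - [[0,0.7,4.5],[0,0,0]]
    - [[0,0.8,4.4],[0,0,0]]

```text
time_s: 12.25
position: [0.4915, 0.2049, 0.1784]
tcp_rot: [[-0.165, 0.986, -0.009], [0.986, 0.165, -0.001], [0.001, -0.009, -1.0]]
force: [-5.5, 0.4, -9.4]
opening: 0.263
grasp_force: 30.4
```

Run:
```python
from h import *
s=read_state();print(s["position"],s["force"])
cv2.imwrite("pics/i.png",crop("side",240,210,80,60,10))
```

```text
[0.49151848 0.20487278 0.17838723] [-5.53346842  0.37303028 -9.38280143]
```

View pics/i.png

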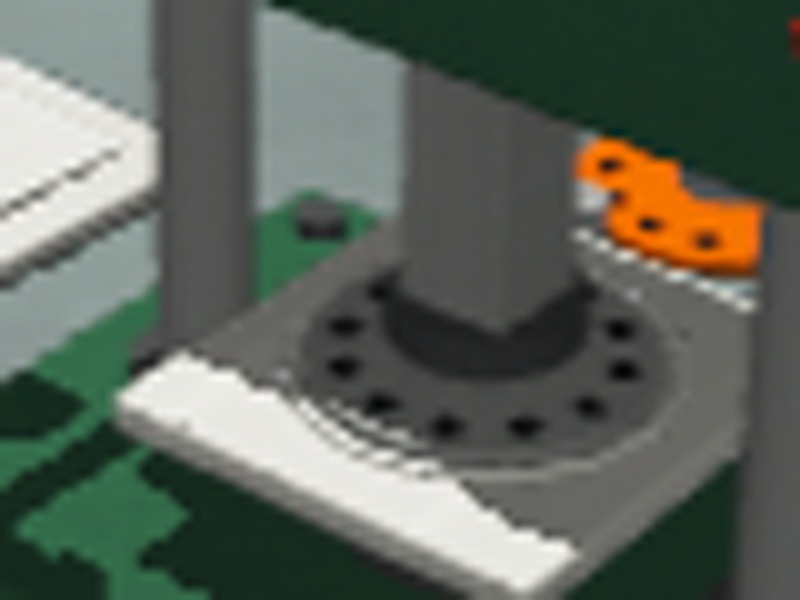

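Call:
drive_tool:
  motion:
    - [[0,0.6,2.9],[0,0,0]]
    - [[0,0.7,2.9],[0,0,0]]
    - [[0,0.7,2.9],[0,0,0]]
    - [[0,0.8,2.9],[0,0,0]]
    - [[0,0.9,2.9],[0,0,0]]

```text
time_s: 12.8
position: [0.4951, 0.2054, 0.1643]
tcp_rot: [[-0.165, 0.986, -0.009], [0.986, 0.165, -0.001], [0.0, -0.009, -1.0]]
force: [-5.3, 1.0, -10.9]
opening: 0.264
grasp_force: 30.4
```

Call:
drive_tool:
  motion:
    - [[0,0.9,2.8],[0,0,0]]
    - [[0,1.0,2.8],[0,0,0]]
    - [[0,1.0,2.8],[0,0,0]]
    - [[0,1.1,2.8],[0,0,0]]

```text
time_s: 13.2
position: [0.4989, 0.2061, 0.1529]
tcp_rot: [[-0.165, 0.986, -0.009], [0.986, 0.165, -0.001], [0.0, -0.009, -1.0]]
force: [-5.5, 0.7, -11.3]
opening: 0.261
grasp_force: 30.5
```

Call:
drive_tool:
  motion:
    - [[0,0.3,1.5],[0,0,0]]
    - [[0,0.4,1.5],[0,0,0]]
    - [[0,0.4,1.5],[0,0,0]]
    - [[0,0.5,1.5],[0,0,0]]

```text
time_s: 13.6
position: [0.5013, 0.2065, 0.1471]
tcp_rot: [[-0.165, 0.986, -0.008], [0.986, 0.165, -0.001], [0.0, -0.008, -1.0]]
force: [-4.7, 0.1, -11.0]
opening: 0.259
grasp_force: 30.5
```

Call:
drive_tool:
  motion:
    - [[0,0.5,1.5],[0,0,0]]
    - [[0,0.6,1.5],[0,0,0]]
    - [[0,0.6,1.4],[0,0,0]]

```text
time_s: 13.9
position: [0.5028, 0.2067, 0.1436]
tcp_rot: [[-0.165, 0.986, -0.008], [0.986, 0.165, -0.001], [0.0, -0.008, -1.0]]
force: [-9.8, -1.1, 1.6]
opening: 0.263
grasp_force: 29.8
```

Call:
drive_tool:
  motion:
    - [[0,-0.4,-0.5],[0,0,0]]
    - [[0,-0.4,0],[0,0,0]]

```text
time_s: 14.1
position: [0.5027, 0.2067, 0.1441]
tcp_rot: [[-0.165, 0.986, -0.006], [0.986, 0.165, -0.001], [0.0, -0.006, -1.0]]
force: [-5.1, 0.6, -9.6]
opening: 0.263
grasp_force: 30.4
```

Call:
drive_tool:
  motion:
    - [[0,0,0.3],[0,0,0]]
    - [[0,0,0],[0,0,0]]

```text
time_s: 14.3
position: [0.5027, 0.2067, 0.1439]
tcp_rot: [[-0.165, 0.986, -0.006], [0.986, 0.165, -0.001], [0.0, -0.006, -1.0]]
force: [-6.3, 1.3, -7.5]
opening: 0.265
grasp_force: 30.3
```

Call:
drive_tool:
  motion:
    - [[0,0,0.4],[0,0,0]]
    - [[0,0,0.1],[0,0,0]]
    - [[0,0,0],[0,0,0]]

```text
time_s: 14.6
position: [0.5028, 0.2067, 0.1439]
tcp_rot: [[-0.165, 0.986, -0.006], [0.986, 0.165, -0.001], [0.0, -0.006, -1.0]]
force: [-6.7, 0.8, -5.1]
opening: 0.261
grasp_force: 30.1
```

Call:
drive_tool:
  motion:
    - [[0,0,0.2],[0,0,0]]
    - [[0,0,0],[0,0,0]]

```text
time_s: 14.8
position: [0.5028, 0.2067, 0.1438]
tcp_rot: [[-0.165, 0.986, -0.006], [0.986, 0.165, -0.001], [0.0, -0.006, -1.0]]
force: [-7.4, -0.1, -3.0]
opening: 0.263
grasp_force: 30.1
```

Run:
```python
from h import *
cv2.imwrite("pics/j.png",crop("side",240,210,80,60,10))
```

```text
(no output)
```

View pics/j.png

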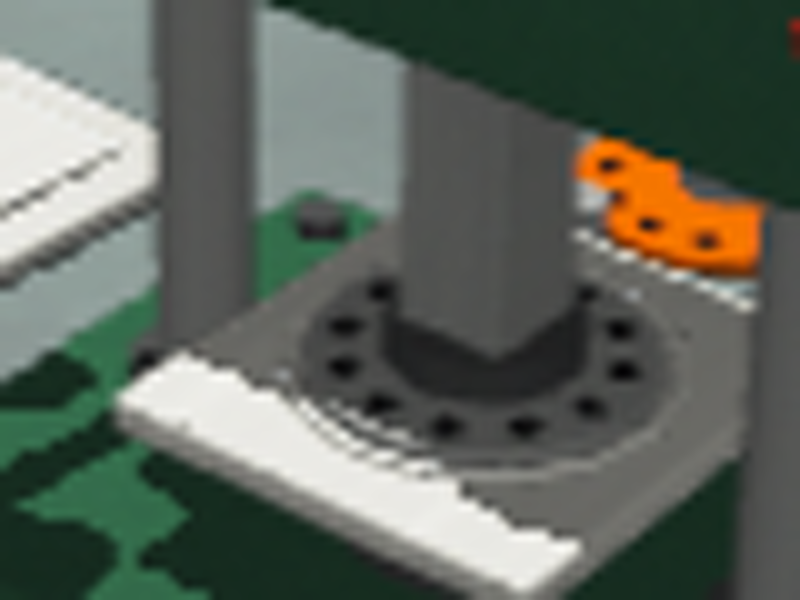

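Contact is confirmed: the foot sits on the retainer, the height is no longer changing, and the tangential load on the gripper is about zero. Next I release the grip.

Call:
drive_tool:
  motion:
    - [[0,0,0],[0,0,0]]
    - [[0,0,0],[0,0,0]]
    - [[0,0,0],[0,0,0]]
    - [[0,0,0],[0,0,0]]
    - [[0,0,0],[0,0,0]]
  gripper: 1

```text
time_s: 15.35
position: [0.5067, 0.2069, 0.1452]
tcp_rot: [[-0.165, 0.986, 0.003], [0.986, 0.165, 0.0], [-0.0, 0.003, -1.0]]
force: [-0.3, 0.0, 0.0]
opening: 0.631
grasp_force: 0.0
```

Call:
drive_tool:
  motion:
    - [[0,0,0],[0,0,0]]
    - [[0,0,0],[0,0,0]]
    - [[0,0,0],[0,0,0]]
    - [[0,0,0],[0,0,0]]
    - [[0,0,0],[0,0,0]]

```text
time_s: 15.85
position: [0.5051, 0.2068, 0.1444]
tcp_rot: [[-0.165, 0.986, -0.0], [0.986, 0.165, 0.0], [0.0, -0.0, -1.0]]
force: [0.2, -0.0, 0.2]
opening: 0.983
grasp_force: 0.0
```

Call:
drive_tool:
  motion:
    - [[0,0,-15],[0,0,0]]
    - [[0,0,-25],[0,0,0]]
    - [[0,0,-40],[0,0,0]]
    - [[0,0,-45],[0,0,0]]
    - [[0,0,-45],[0,0,0]]

```text
time_s: 16.35
position: [0.5046, 0.2067, 0.3158]
tcp_rot: [[-0.165, 0.986, -0.001], [0.986, 0.165, -0.0], [-0.0, -0.001, -1.0]]
force: [0.9, 0.3, -0.5]
opening: 1.0
grasp_force: 0.0
```

Call:
drive_tool:
  motion:
    - [[0,0,-40],[0,0,0]]
    - [[20,0,0],[0,0,0]]
    - [[0,0,0],[0,0,0]]

```text
time_s: 16.65
position: [0.5019, 0.2279, 0.3561]
tcp_rot: [[-0.167, 0.986, 0.003], [0.986, 0.167, 0.002], [0.001, 0.004, -1.0]]
force: [0.3, -0.7, -1.5]
opening: 0.998
grasp_force: 0.0
```

Run:
```python
from h import *
cv2.imwrite("pics/k.png",np.hstack([crop("side",170,120,220,180,1.8),crop("top",130,130,240,196,1.65)[:324]]))
```

```text
Traceback (most recent call last):
ValueError: all the input array dimensions except for the concatenation axis must match exactly, but along dimension 0, the array at index 0 has size 324 and the array at index 1 has size 323
```

Run:
```python
from h import *
cv2.imwrite("pics/k.png",np.hstack([crop("side",170,120,220,180,1.8),crop("top",130,130,220,180,1.8)]))
```

```text
(no output)
```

View pics/k.png

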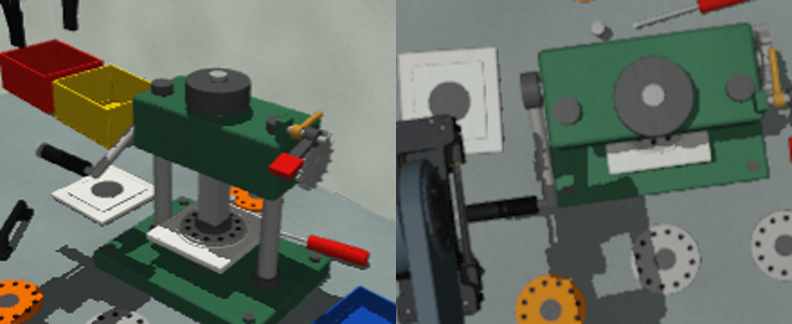

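The ram rests on the retainer, the crank is down, the trip is down with the pawl out, and the gripper is clear.

```bash
python3 -c "from rig import *;print(hand_in())"
```

```text
the job is handed in; nothing more can be done
None
```

I tripped the pawl, lowered the ram under control until it rested on the retainer, then let go and handed the job in at about 17 s; for a moment at contact the grip was pushed down by an estimated 6 N before I eased it off, and nothing else on the bench was touched.

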